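Move the charged battery from the charger to the airbrush compressor

TASK

The battery on the charger is full. Squeeze its two sprung side tabs, firmly but without crushing them, and lift it out of the charger, never wrenching at a latched hook. Then fit it upright into the empty socket on top of the cordless airbrush compressor and press it fully home so that both tabs spring out and latch, without bottoming the compressor out on its rubber feet, and leave the tape, paint jars and airbrush where they are.

Things in the scene. Friction and masses are not known exactly. Their poses are not given: they have to be found in the camera images.
- pack_grip (a point): Loose battery pack, 100 mm tall, 0.2-0.34 kg, starts latched in the charger: black head 57 (x) x 41 (y) x 52 mm with a dark red band, over a black stem. Point: midway between the ribbed red snap tabs on its y sides (each 28 wide, reaching 16 mm above and below it; 55 mm over both out, 45 pressed in), 32 mm above the head's underside, 20 below its flat top. z up; three green lamps on the -x side.
- pack_foot (a point): Centre of the underside of the pack's stem, 80 mm below pack_grip. The stem is 38 (x) x 39 (y) x 48 mm, its lower edges bevelled (2.5 mm over 10), with a key rib 10 mm wide, 4 mm deep down its -x side and, on the y sides, the hooks of the tabs, 25 to 36 mm above the foot.
- tab_left (a joint): The pack's +y tab: sprung travel in m, 0 = out, 0.005 = fully in. It yields from 3 N, is fully in at 8 N, is harmed over 30 N. Its hook holds under a ledge of the socket, lets go from about 0.004 (both tabs must be in), and catches when the tab springs out in a seated pack (to within 1.5 mm of home). Pushing the pack in with tabs out also snaps them, at 12-18 N.
- tab_right (a joint): The pack's -y tab, as the left one.
- charger_mouth (a point): Centre of the socket's mouth in the flat top of the grey charger with dark red sloping front (122 x 104 mm, 64 mm tall, screwed down). z up, -x its front; the seated pack's axes lie along these, head on the rim, pack_grip 32 mm above. Sprung blades rub on the stem's last 15 mm with 5-9 N; a harder pull (plus weight) means a hook still holds; over 10 N tears a hook.
- compressor_mouth (a point): Centre of the mouth of the empty, like socket (grey square) in the red top of the cordless compressor, 220 (x) x 150 (y) mm, top 118 mm above the table. z up, -x its front. Opening 40 (x) x 41 (y) x 50 mm deep, 1 mm wider than the stem all round, key slot in its -x wall, same blades (up to 14 N going in): the pack enters with its axes along these; seated, pack_grip is 32 mm above.
- pump (a joint): How far the compressor's housing (with socket) has sunk on its soft rubber feet, in m: 0 = free, grows downward, 0.4 mm per N, springs back; 11.5 mm (28 N) is too hard, it bottoms out. The rubbing blades carry the housing down with the pack, so the pack is home only when a firm push moves it no further into the socket.
- compressor_handle (a point): Middle of the top bar of the compressor's black carry handle, which crosses the top along y, 107 mm behind (+x of) the socket's centre, 120 mm long, 59 mm above the red top.
- tape: Roll of cream masking tape lying flat, 110 mm across, 25 mm high; bystander. Origin at the centre of its underside.
- jar_red: Small red paint jar with a white lid, 42 mm across, 62 mm tall; bystander. Origin at the centre of its underside.
- jar_black: Small black paint jar with a white lid, 42 mm across, 62 mm tall; bystander. Origin at the centre of its underside.
- airbrush: Steel airbrush lying along its x axis, 145 mm long, 37 mm high at its cup; bystander. Origin under its middle.
Not all that is in view belongs to the job. Of the things that look like the part that bears charger_mouth, the smaller one is meant.

How it is judged:
On the way:
1. the battery, its tabs squeezed, has been lifted right out of the charger (z of pack_grip in the frame of charger_mouth above 0.09 m), for 0.1 s.
At the end, for the whole second after the job is handed in: the battery sits upright in the compressor's socket, its shoulder within 1.5 mm of the rim and within 4 mm of the socket's centre, both tabs sprung back out to within 1.5 mm, at rest and let go, the bystanders within 20 mm of their places (z of pack_grip in the frame of compressor_mouth below 0.0335 m and horizontal distance between pack_grip and compressor_mouth below 0.004 m and angle between pack_grip's own z axis and vertical below 0.07 rad and value of joint each of tab_left, tab_right below 0.0015 m and linear speed of pack below 0.01 m/s); the robot touches nothing.
It fails at once if a tab is squeezed with more than 30 N (contact force between the fingers and tab_left above 30 N or contact force between the fingers and tab_right above 30 N).
It fails at once if a latched hook is torn at: more than 10 N between a tab and the charger (contact force between any of tab_left, tab_right and charger above 10 N).
It fails at once if the compressor is pushed down so hard (about 28 N) that it bottoms out on its rubber feet (value of joint pump above 0.0115 m).
It fails at once if a bystander is moved more than 20 mm (distance of any of tape, jar_red, jar_black, airbrush from where it was at the start of the episode above 0.02 m).
It also fails if it takes over 58 s, if anything falls off the work surface, if the arm or the gripper's body presses on something with over 40 N, if the wrist force passes 120 N, or if a joint passes its speed limit or range.

ROBOT

A 6-joint arm with a two-finger parallel gripper is mounted at the origin on the work surface. World frame = base frame: x ahead of the robot, y to its left, z up, the work surface at z = 0. Lengths are in m, angles in rad, forces in N, time in s.
With the tool pointing down it reaches from about 0.375 to 0.9 m from the base axis. Payload 3.1 kg.
Tool frame: the origin (TCP) lies midway between the tips of the shut fingers; the grasp point (between the pads) lies 19 mm behind it; z points along the fingers, y is the line along which they close (so a half turn about z gives the same grasp; the last joint's range is limited). The gripper opens to 85 mm and grips with 20 to 120 N. Pads are 22 mm wide; open, the fingers measure 114 mm over their backs; the gripper's body (76 mm by 85 mm) begins 54 mm behind the grasp point. The pads swing forward as they close: fully open they stand 13 mm farther back than shut.
Start: joints at [1.046, 0.527, 1.433, -0, 1.181, -0.178], TCP at [0.212, 0.588, 0.231] pointing down, gripper open.
Joint ranges: [-3.08, 3.08], [-0.75, 2.2], [0.22, 2.44], [-1.43, 4.57], [0, 2.65], [-2.85, 2.85]. Speed limits (rad/s): [2.79, 2.79, 3.14, 3.14, 3.14, 3.14].

INTERFACE

Orientations are given as a unit quaternion [x, y, z, w].
In Python, from station import manip gives the robot as it stands. The module is installed in compiled form; this text tells all that it offers.
- The arm moves only by the tool apply_moves, never from a script. Its arguments are lists of equal length, an entry for each row: "claw": the gripper's target within -1 to 1 (fully open at 1, half-way at 0, shut at -1); "travel": the shift along the tool's x, y, z scaled (see below), a list of three; "turn": the turn, a rotation vector about the tool's x, y, z scaled (see below), a list of three. In form: {"claw": [claw, ...], "travel": [[dx, dy, dz], ...], "turn": [[rx, ry, rz], ...]}. A call has 1 to 5 rows; each row is the pose to reach, as a shift and turn from the pose commanded when the call began, along the tool's axes at that moment, turning the shorter way round; what a row does not reach only later rows make up. The controller multiplies each number of a shift by 800 mm and each number of a turn by 180 degrees. A row lasts 1/12 s, in which the tool goes at most 41.7 mm and 7.16 degrees, less where a joint would pass 70% of its speed; a pose out of reach is approached as far as the arm can. A call with a number of a shift or a turn outside -1 to 1 is refused whole. A call with a gripper value outside its range is refused whole. The fingers move at their own pace and stop on an object; "newtons" is the grip in N (left out, the last holds). Time passes only in rows, so rows that repeat a pose let the fingers close. It gives the time, the measured TCP pose, the force, the opening and the grip force at its end, in the units of the state.
- manip.sense(): the state, without advancing time (a new reading comes with each control period).
- manip.snapshot(name): name is "scene" or "top" or "wrist"; returns a dict with "pixels" (480x640x3 uint8, red, green, blue), "depth" (480x640 float32, m along the optical axis (not along the pixel's ray), 0 where there is no reading), "intrinsics" (3x3 intrinsics, pixels), "R" (3x3) and "t" (3): a world point X has camera coordinates R X + t. Camera axes: x right, y down, z forward; pixel columns grow to the right and rows downward; lengths in m; the calibration is good to about 2 mm. A picture is of the moment at which its call begins.
- manip.sign_off(): hands the job in; it is judged then, once.
The state is a dict: "t": time; "q": joint angles; "qd": joint speeds; "tau": joint torques, N m; "tcp_pos": TCP position; "tool_rot": TCP orientation; "force": force on the tool from outside, world axes, zero at the start; "ft_torque": the same for the moment, N m; "finger_gap": opening from 0.0 (shut) to 1.0 (fully open); "gripper_force": force on a finger pad.
Only numpy, scipy, OpenCV 4.12 (cv2) and the standard library are available. Lean on these libraries where they do the work, as an engineer would, in place of code of your own. Each camera call takes 0.05 s, during which the arm holds its last target. There are 200 camera calls.

## Working session

There is one attempt and no reset: what is moved stays moved. The work goes in short steps, Python scripts to look and compute and a tool call to move; the robot and the scene stay as the last step left them, time stands still between calls to the robot, and variables do not carry over. Pictures are saved under pics/ and viewed, at most 10 in all, crops included, and the job is handed in when it is done.

Besides the shell and the picture viewer there is one more tool, called after "Emit:" as name(argument=value, ...) on one line, values as JSON. apply_moves: Moves the arm, as the interface text tells. Shifts and turns lie within -1 to 1; 1 stands for 800 mm of shift or 180 degrees of turn. Its arguments: {"type":"object","properties":{"claw":{"type":"array","items":{"type":"number"}},"travel":{"type":"array","items":{"type":"array","items":{"type":"number"}}},"turn":{"type":"array","items":{"type":"array","items":{"type":"number"}}},"newtons":{"type":"number"}},"required":["claw","travel","turn"]}

```bash
mkdir -p pics
cat > h.py <<'E'
import numpy as np, cv2
from station import manip
def snap(n,f=None):
    s=manip.snapshot(n)
    if f: cv2.imwrite('pics/'+f,s['pixels'][:,:,::-1])
    return s
def pts(s):
    K=s['intrinsics'];d=s['depth'];v,u=np.indices(d.shape)
    c=np.stack([(u-K[0,2])/K[0,0]*d,(v-K[1,2])/K[1,1]*d,d],-1)
    return (c-s['t'])@s['R']
def ray(s,u,v,z):
    K=s['intrinsics'];r=s['R'].T@np.array([(u-K[0,2])/K[0,0],(v-K[1,2])/K[1,1],1]);o=-s['R'].T@s['t']
    return o+r*(z-o[2])/r[2]
E
python3 - <<'E'
from h import *
import pickle
a=snap('top','top1.png');b=snap('scene','scene1.png')
pickle.dump((a,b),open('s1.pkl','wb'))
st=manip.sense();print(st)
for s in(a,b):print(-s['R'].T@s['t'],(s['depth']>0).mean())
E
```

```text
{'t': 0.1, 'q': array([ 1.04547412e+00,  5.28398431e-01,  1.43376271e+00, -6.91158715e-06,
        1.18143818e+00, -1.78478632e-01]), 'qd': array([-0.00168637, -0.00100767, -0.00184212, -0.00140771, -0.00069216,
        0.00012454]), 'tau': array([-3.28943861e-05, -4.43304169e+01, -1.78586054e+01, -2.10182689e-04,
        3.85441774e-03,  2.59466117e-05]), 'tcp_pos': array([0.21208774, 0.58722485, 0.23041964]), 'tool_rot': array([ 1.72552432e-01,  9.84999823e-01, -9.42951123e-04, -3.42831775e-04]), 'force': array([0.65159269, 0.03400663, 0.08634779]), 'ft_torque': array([-0.04429153, -0.05076424,  0.03887137]), 'gripper_force': 0.0, 'finger_gap': 1.002797782810989}
[0.44713035 0.01557977 1.1259071 ] 0.996181640625
[1.22499837 0.60012325 0.81023923] 0.9959928385416666
```

View pics/top1.png

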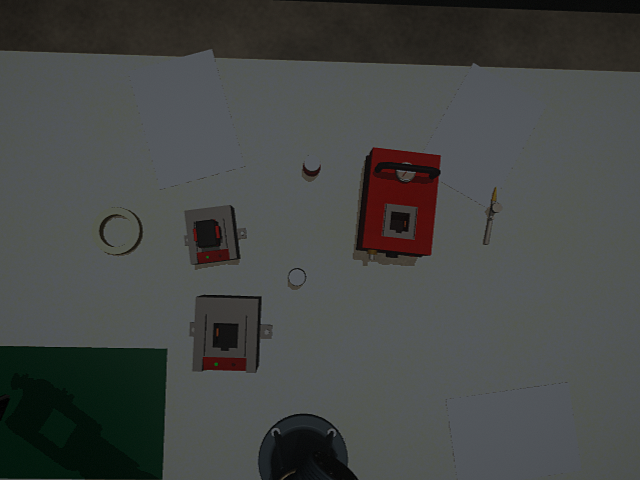

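View pics/scene1.png

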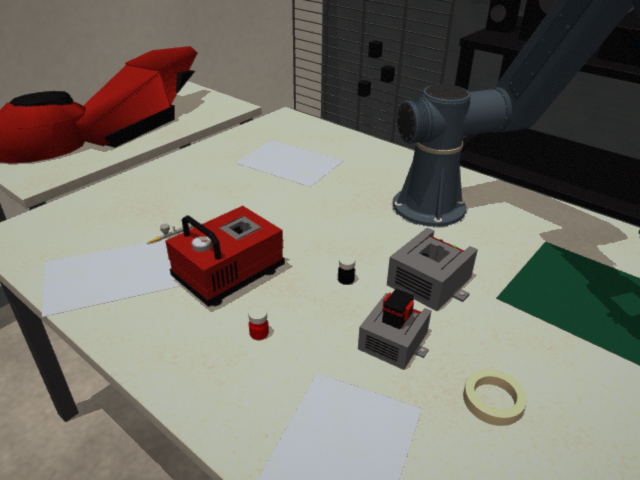

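The top view shows the pack in the small charger at about (208,234), the compressor socket at (400,222), a decoy charger at (227,333), the jars at (312,168) and (297,277), and the tape at (120,231). The scene view agrees with this.

Run:
```python
from h import *
import pickle
a,b=pickle.load(open('s1.pkl','rb'))
P=pts(a);v,u=np.indices(P.shape[:2])
def rect(m,name):
    q=P[m];r=cv2.minAreaRect((q[:,:2]*1000).astype(np.float32));print(name,m.sum(),'z',np.median(q[:,2]),r, q[:,:2].min(0),q[:,:2].max(0))
def box(x0,x1,y0,y1):return (u>x0)&(u<x1)&(v>y0)&(v<y1)
rect(box(180,245,200,270)&(P[...,2]>.105),'packtop')
rect(box(180,245,200,270)&(abs(P[...,2]-.064)<.006),'chargertop')
rect(box(350,450,140,265)&(abs(P[...,2]-.118)<.006),'comptop')
rect(box(350,450,140,190)&(P[...,2]>.16),'handle')
hsv=cv2.cvtColor(a['pixels'],cv2.COLOR_RGB2HSV)
g=(hsv[...,1]<60)&box(376,424,196,245)&(abs(P[...,2]-.118)<.008);rect(g,'greysq')
h=box(380,420,200,242)&(P[...,2]<.1);rect(h,'hole')
for n,bx in dict(bj=(285,310,262,292),rj=(300,325,155,182),tape=(90,145,203,260),ab=(478,505,183,248)).items():
    rect(box(*bx)&(P[...,2]>.012),n)
```

```text
packtop 617 z 0.11504425505305167 ((500.240234375, 128.75038146972656), (241.26353454589844, 65.61161041259766), 80.07345581054688) [0.44713035 0.01557977] [0.54667461 0.24748413]
chargertop 1653 z 0.06349093114910109 ((516.82080078125, 218.93878173828125), (122.61400604248047, 104.80134582519531), 8.408885955810547) [0.45069308 0.15954515] [0.5838217  0.27798301]
comptop 5920 z 0.11775999709160626 ((596.0743408203125, -202.29412841796875), (150.963623046875, 220.75088500976562), 84.88677978515625) [ 0.48099695 -0.28590793] [ 0.71196721 -0.11755982]
handle 435 z 0.17489147944480296 ((584.3768920898438, -104.44609069824219), (87.64144897460938, 353.963623046875), 34.922664642333984) [ 0.44713035 -0.27199104] [0.66870474 0.01557977]
greysq 680 z 0.11753004973445788 ((550.8673706054688, -197.91534423828125), (70.60145568847656, 70.85427856445312), 84.97156524658203) [ 0.51274664 -0.23583179] [ 0.58809334 -0.16021703]
hole 318 z 0.06875449091412938 ((550.0405883789062, -203.77406311035156), (36.24469757080078, 42.41957092285156), 86.03658294677734) [ 0.52884099 -0.22272882] [ 0.57217329 -0.18664428]
bj 248 z 0.06126067059086372 ((424.8769226074219, 22.974878311157227), (39.410484313964844, 39.38093566894531), 1.0310777425765991) [0.40507164 0.00316771] [0.44463865 0.04264094]
rj 293 z 0.0607367425081441 ((574.9281005859375, -5.385356903076172), (40.22047805786133, 255.8702850341797), 89.61692810058594) [ 0.44713035 -0.02620453] [0.70278394 0.01557977]
tape 1057 z 0.024139417114850008 ((466.9598693847656, 264.3876647949219), (487.17132568359375, 108.89632415771484), 72.84320831298828) [0.44713035 0.01557977] [0.57750487 0.50029003]
ab 158 z 0.03360775037402863 ((491.15777587890625, -236.8982391357422), (107.61553192138672, 501.1517028808594), 22.01128387451172) [ 0.44713035 -0.45660654] [0.63488462 0.01557977]
```

```bash
cat >> h.py <<'E'
from scipy.spatial.transform import Rotation as Ro
def plan(pos,ydeg,st=None):
    """travel/turn from measured pose to tool-down at pos with tool y at world angle ydeg"""
    st=st or manip.sense();R=Ro.from_quat(st['tool_rot']);a=np.radians(ydeg)
    y=np.array([np.cos(a),np.sin(a),0]);z=np.array([0,0,-1.]);T=Ro.from_matrix(np.stack([np.cross(y,z),y,z],1))
    d=R.inv().apply(np.array(pos)-st['tcp_pos']);w=(R.inv()*T).as_rotvec()
    print('t',round(st['t'],2),'tcp',st['tcp_pos'].round(4),'F',st['force'].round(2),'gap',round(st['finger_gap'],3),'grip',round(st['gripper_force'],1))
    print('travel',(d/.8).round(4),'turn',(w/np.pi).round(4),'mm',(d*1e3).round(1),'deg',np.degrees(w).round(2))
E
python3 - <<'E'
from h import *
import pickle
a,b=pickle.load(open('s1.pkl','rb'))
P=pts(a);v,u=np.indices(P.shape[:2])
m=(u>180)&(u<245)&(v>200)&(v<270)&(abs(P[...,2]-.116)<.005)&(a['depth']>0)
q=P[m];print(m.sum(),np.median(q[:,2]),cv2.minAreaRect((q[:,:2]*1000).astype(np.float32)))
plan([.517,.217,.25],98.4)
E
```

```text
538 0.11539709952779426 ((515.252685546875, 218.25872802734375), (55.378726959228516, 54.65256118774414), 6.515839099884033)
t 0.1 tcp [0.2121 0.5872 0.2304] F [0.65 0.03 0.09] gap 1.003 grip 0.0
travel [-0.5157 -0.3057 -0.0241] turn [-0.0006 -0.0003 -0.1571] mm [-412.6 -244.6  -19.2] deg [ -0.11  -0.05 -28.27]
```

Emit:
apply_moves(claw=[1,1,1,1,1], travel=[[-0.041,-0.0244,0],[-0.0824,-0.0489,-0.005],[-0.1237,-0.0733,-0.01],[-0.165,-0.0978,-0.01],[-0.206,-0.122,-0.01]], turn=[[0,0,0],[0,0,0],[0,0,0],[0,0,0],[0,0,0]])

```text
t: 0.52
tcp_pos: [0.3348, 0.4385, 0.2392]
tool_rot: [0.172, 0.985, -0.0, -0.0]
force: [1.5, -1.6, 0.9]
finger_gap: 1.0
gripper_force: 0.0
```

Emit:
apply_moves(claw=[1,1,1,1,1], travel=[[-0.041,-0.0244,0],[-0.0824,-0.0489,-0.005],[-0.1237,-0.0733,-0.01],[-0.165,-0.0978,-0.01],[-0.206,-0.122,-0.01]], turn=[[0,0,0],[0,0,0],[0,0,0],[0,0,0],[0,0,0]])

```text
t: 0.93
tcp_pos: [0.4568, 0.2905, 0.2473]
tool_rot: [0.173, 0.985, -0.0, -0.0]
force: [1.1, 0.4, 0.1]
finger_gap: 0.999
gripper_force: 0.0
```

Emit:
apply_moves(claw=[1,1,1,1,1], travel=[[-0.025,-0.015,0],[-0.05,-0.03,0],[-0.075,-0.045,0],[-0.1037,-0.0617,0],[-0.1037,-0.0617,0]], turn=[[0,0,-0.035],[0,0,-0.07],[0,0,-0.11],[0,0,-0.145],[0,0,-0.157]])

```text
t: 1.35
tcp_pos: [0.5206, 0.2141, 0.247]
tool_rot: [-0.073, 0.997, -0.001, 0.001]
force: [-0.2, 1.1, -0.7]
finger_gap: 1.002
gripper_force: 0.0
```

Run:
```python
from h import *
import pickle
a=snap('wrist','w1.png');pickle.dump(a,open('w1.pkl','wb'))
print(-a['R'].T@a['t'],a['intrinsics'][0,0])
P=pts(a);Z=P[...,2];ok=a['depth']>0
near=np.hypot(P[...,0]-.516,P[...,1]-.218)<.1
for n,zz in(('pack',.116),('charger',.064)):
    m=ok&near&(abs(Z-zz)<.004);q=P[m];print(n,m.sum(),np.median(q[:,2]),cv2.minAreaRect((q[:,:2]*1000).astype(np.float32)))
plan([.517,.217,.25],98.4)
```

```text
[0.44234029 0.20156262 0.38951108] 379.36151739730093
pack 4169 0.11595400155992232 ((518.0899658203125, 219.45223999023438), (56.7355842590332, 53.427154541015625), 9.293869972229004)
charger 9284 0.06411000376636428 ((519.009033203125, 219.75973510742188), (122.29946899414062, 104.32096862792969), 8.821871757507324)
t 1.4 tcp [0.5188 0.2155 0.2468] F [-0.02 -0.42 -0.37] gap 0.998 grip 0.0
travel [ 0.002   0.0021 -0.004 ] turn [-0.0001  0.     -0.0001] mm [ 1.6  1.7 -3.2] deg [-0.02  0.   -0.02]
```

View pics/w1.png

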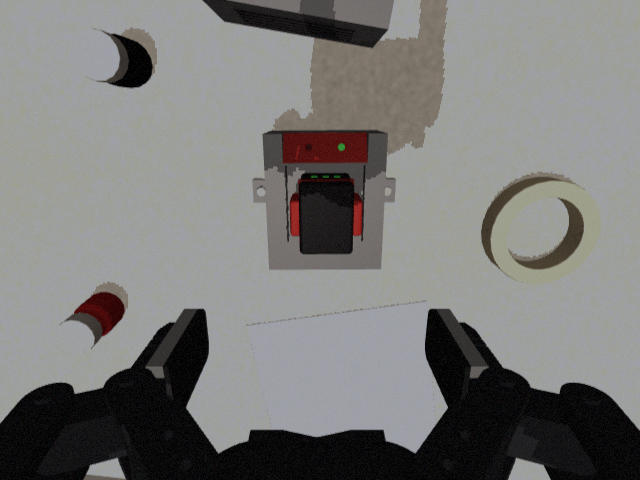

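The wrist view shows the pack at (326,215) with its lamps toward -x and the tabs clear on both sides. Both views put it at about (0.517, 0.219) with 8.7° yaw. I'm going down now.

Run:
```python
from h import *
plan([.5172,.2192,.14],98.7)
```

```text
t 1.4 tcp [0.5188 0.2155 0.2468] F [-0.02 -0.42 -0.37] gap 0.998 grip 0.0
travel [0.0014 0.0049 0.1335] turn [-0.0001  0.     -0.0018] mm [  1.1   3.9 106.8] deg [-0.02  0.   -0.32]
```

Emit:
apply_moves(claw=[1,1,1,1,1], travel=[[0.0014,0.0049,0.03],[0.0014,0.0049,0.07],[0.0014,0.0049,0.11],[0.0014,0.0049,0.1335],[0.0014,0.0049,0.1335]], turn=[[0,0,-0.0018],[0,0,-0.0018],[0,0,-0.0018],[0,0,-0.0018],[0,0,-0.0018]])

```text
t: 1.82
tcp_pos: [0.5116, 0.2209, 0.1362]
tool_rot: [-0.076, 0.997, -0.001, -0.005]
force: [-0.7, -1.2, -0.6]
finger_gap: 0.998
gripper_force: 0.0
```

Emit:
apply_moves(claw=[1], travel=[[0,0,0]], turn=[[0,0,0]])

```text
t: 1.9
tcp_pos: [0.5145, 0.2215, 0.1396]
tool_rot: [-0.076, 0.997, -0.0, -0.002]
force: [-0.3, 0.2, 0.2]
finger_gap: 0.997
gripper_force: 0.0
```

Run:
```python
from h import *
import pickle
plan([.5172,.2192,.074],98.7)
a=snap('wrist','w2.png');pickle.dump(a,open('w2.pkl','wb'))
P=pts(a);Z=P[...,2];ok=a['depth']>0
near=(np.hypot(P[...,0]-.516,P[...,1]-.218)<.05)
m=ok&near&(abs(Z-.116)<.003);q=P[m];print(m.sum(),np.median(q[:,2]),cv2.minAreaRect((q[:,:2]*1000).astype(np.float32)))
m=ok&near&(Z<.068)&(Z>.06);q=P[m]
```

```text
t 1.9 tcp [0.5145 0.2215 0.1396] F [-0.32  0.2   0.2 ] gap 0.997 grip 0.0
travel [-0.0032 -0.0033  0.082 ] turn [-0.    -0.001  0.   ] mm [-2.6 -2.7 65.6] deg [-0.   -0.19  0.01]
8713 0.11598351144908849 ((517.3485107421875, 219.36473083496094), (56.05988311767578, 52.08079147338867), 9.820687294006348)
```

View pics/w2.png

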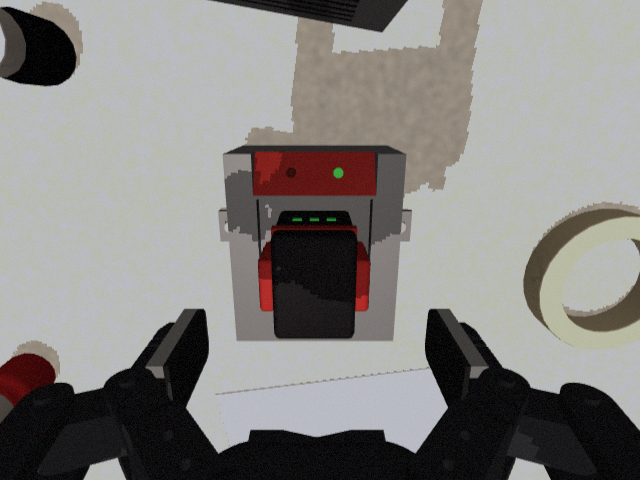

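The wrist view has the pack at (314,285), slightly left of mid-finger, which matches the measured 2-3 mm offset while the arm settles. I'll let it settle, then correct and descend.

Emit:
apply_moves(claw=[1,1,1], travel=[[0,0,0.03],[0,0,0.03],[0,0,0.03]], turn=[[0,0,0],[0,0,0],[0,0,0]])

```text
t: 2.2
tcp_pos: [0.5156, 0.2215, 0.1174]
tool_rot: [-0.076, 0.997, 0.0, 0.0]
force: [-0.0, 0.7, 0.1]
finger_gap: 1.0
gripper_force: 0.0
```

Run:
```python
from h import *
plan([.5172,.2193,.075],98.7)
```

```text
t 2.2 tcp [0.5156 0.2215 0.1174] F [-0.02  0.73  0.09] gap 1.0 grip 0.0
travel [-0.0015 -0.003   0.053 ] turn [0.     0.0001 0.0001] mm [-1.2 -2.4 42.4] deg [0.   0.01 0.01]
```

Emit:
apply_moves(claw=[1,1,1,1,1], travel=[[-0.0015,-0.003,0.01],[-0.0015,-0.003,0.03],[-0.0015,-0.003,0.053],[-0.0015,-0.003,0.053],[-0.0015,-0.003,0.053]], turn=[[0,0,0],[0,0,0],[0,0,0],[0,0,0],[0,0,0]])

```text
t: 2.62
tcp_pos: [0.5171, 0.2189, 0.0743]
tool_rot: [-0.076, 0.997, -0.0, -0.0]
force: [-1.1, 0.1, 1.1]
finger_gap: 1.0
gripper_force: 0.0
```

Run:
```python
from h import *
plan([.5172,.2193,.075],98.7)
```

```text
t 2.62 tcp [0.5171 0.2189 0.0743] F [-1.11  0.06  1.12] gap 1.0 grip 0.0
travel [-0.0002  0.0004 -0.0009] turn [-0.     -0.0002  0.    ] mm [-0.1  0.3 -0.7] deg [-0.   -0.04  0.01]
```

Emit:
apply_moves(claw=[0.4,0.4,0.3,0.25,0.2], newtons=20, travel=[[0,0,0],[0,0,0],[0,0,0],[0,0,0],[0,0,0]], turn=[[0,0,0],[0,0,0],[0,0,0],[0,0,0],[0,0,0]])

```text
t: 3.03
tcp_pos: [0.5181, 0.2195, 0.0755]
tool_rot: [-0.076, 0.997, 0.0, 0.001]
force: [-0.6, 1.0, 6.0]
finger_gap: 0.601
gripper_force: 4.7
```

Emit:
apply_moves(claw=[0.15,0.1,0.05,0,-0.1], travel=[[0,0,0],[0,0,0],[0,0,0],[0,0,0],[0,0,0]], turn=[[0,0,0],[0,0,0],[0,0,0],[0,0,0],[0,0,0]])

```text
t: 3.45
tcp_pos: [0.5181, 0.22, 0.0762]
tool_rot: [-0.076, 0.997, 0.001, 0.002]
force: [-2.0, 2.7, 11.3]
finger_gap: 0.509
gripper_force: 19.3
```

Emit:
apply_moves(claw=[-0.2,-0.2], travel=[[0,0,0],[0,0,0]], turn=[[0,0,0],[0,0,0]])

```text
t: 3.62
tcp_pos: [0.5181, 0.22, 0.0762]
tool_rot: [-0.076, 0.997, 0.001, 0.002]
force: [-1.9, 2.8, 9.8]
finger_gap: 0.507
gripper_force: 19.3
```

Emit:
apply_moves(claw=[-0.2,-0.2,-0.2], travel=[[0,0.0006,-0.002],[0,0.0006,-0.004],[0,0.0006,-0.005]], turn=[[0,0,0],[0,0,0],[0,0,0]])

```text
t: 3.87
tcp_pos: [0.5176, 0.2198, 0.0778]
tool_rot: [-0.076, 0.997, 0.0, 0.001]
force: [2.2, 2.1, -8.8]
finger_gap: 0.499
gripper_force: 21.5
```

Emit:
apply_moves(claw=[-0.2,-0.2], travel=[[0,0,-0.001],[0,0,-0.0015]], turn=[[0,0,0],[0,0,0]])

```text
t: 4.03
tcp_pos: [0.5173, 0.2196, 0.0789]
tool_rot: [-0.076, 0.997, 0.0, 0.0]
force: [0.9, 1.1, -5.7]
finger_gap: 0.497
gripper_force: 22.1
```

Emit:
apply_moves(claw=[-0.2,-0.2,-0.2,-0.2], travel=[[0,0,-0.002],[0,0,-0.005],[0,0,-0.008],[0,0,-0.01]], turn=[[0,0,0],[0,0,0],[0,0,0],[0,0,0]])

```text
t: 4.37
tcp_pos: [0.517, 0.22, 0.0878]
tool_rot: [-0.076, 0.997, 0.0, 0.0]
force: [1.4, 2.6, -4.4]
finger_gap: 0.499
gripper_force: 22.3
```

Run:
```python
from h import *
a=snap('scene');P=pts(a);ok=a['depth']>0
m=ok&(np.hypot(P[...,0]-.517,P[...,1]-.22)<.035)&(P[...,2]>.1)&(P[...,2]<.14)
print(np.percentile(P[m][:,2],[50,80,90,95]))
plan([.5172,.2193,.25],98.7)
```

```text
[0.12413857 0.1265126  0.12815925 0.13546656]
t 4.42 tcp [0.5171 0.2199 0.0881] F [ 0.41  3.91 -1.62] gap 0.502 grip 22.5
travel [-1.000e-04 -7.000e-04 -2.024e-01] turn [0.0001 0.0001 0.    ] mm [-1.000e-01 -5.000e-01 -1.619e+02] deg [0.03 0.02 0.01]
```

Emit:
apply_moves(claw=[-0.2,-0.2,-0.2,-0.2,-0.2], travel=[[0,0,-0.01],[0,0,-0.025],[0,0,-0.045],[0,0,-0.07],[0,0,-0.1]], turn=[[0,0,0],[0,0,0],[0,0,0],[0,0,0],[0,0,0]])

```text
t: 4.83
tcp_pos: [0.5147, 0.2183, 0.1676]
tool_rot: [-0.076, 0.997, -0.001, -0.003]
force: [0.3, 0.4, -2.4]
finger_gap: 0.502
gripper_force: 22.5
```

Emit:
apply_moves(claw=[-0.2,-0.2,-0.2,-0.2,-0.2], travel=[[0,0,-0.03],[0,0,-0.06],[0,0,-0.085],[0,0,-0.1],[0,0,-0.1]], turn=[[0,0,0],[0,0,0],[0,0,0],[0,0,0],[0,0,0]])

```text
t: 5.25
tcp_pos: [0.5176, 0.219, 0.2509]
tool_rot: [-0.076, 0.997, -0.0, 0.002]
force: [-0.2, 0.2, -1.6]
finger_gap: 0.499
gripper_force: 22.5
```

Run:
```python
from h import *
plan([.551,-.198,.25],84.9)
```

```text
t 5.25 tcp [0.5176 0.219  0.2509] F [-0.23  0.22 -1.57] gap 0.499 grip 22.5
travel [ 0.0379 -0.5215  0.0017] turn [-0.0002  0.0015  0.0768] mm [  30.3 -417.2    1.4] deg [-0.04  0.26 13.83]
```

Emit:
apply_moves(claw=[-0.2,-0.2,-0.2,-0.2,-0.2], travel=[[0,-0.025,0],[0,-0.06,0],[0,-0.1,0],[0,-0.14,0],[0,-0.18,0]], turn=[[0,0,0],[0,0,0],[0,0,0],[0,0,0],[0,0,0]])

```text
t: 5.67
tcp_pos: [0.5369, 0.0756, 0.2463]
tool_rot: [-0.076, 0.997, -0.0, -0.002]
force: [0.7, 0.2, -2.8]
finger_gap: 0.501
gripper_force: 22.5
```

Emit:
apply_moves(claw=[-0.2,-0.2,-0.2,-0.2,-0.2], travel=[[0.005,-0.04,0],[0.01,-0.08,0],[0.015,-0.12,0],[0.02,-0.16,0],[0.02,-0.2,0]], turn=[[0,0,0],[0,0,0],[0,0,0],[0,0,0],[0,0,0]])

```text
t: 6.08
tcp_pos: [0.5444, -0.0846, 0.2462]
tool_rot: [-0.076, 0.997, 0.001, -0.003]
force: [0.7, 0.4, -3.0]
finger_gap: 0.5
gripper_force: 22.5
```

Emit:
apply_moves(claw=[-0.2,-0.2,-0.2,-0.2,-0.2], travel=[[0.005,-0.04,0],[0.01,-0.08,0],[0.015,-0.115,0],[0.018,-0.135,0],[0.018,-0.1415,0]], turn=[[0,0,0.02],[0,0,0.04],[0,0,0.06],[0,0,0.0768],[0,0,0.0768]])

```text
t: 6.5
tcp_pos: [0.5485, -0.2003, 0.2462]
tool_rot: [0.047, 0.999, -0.0, -0.002]
force: [0.0, 0.1, -0.9]
finger_gap: 0.5
gripper_force: 22.5
```

Emit:
apply_moves(claw=[-0.2,-0.2,-0.2], travel=[[0,0,0],[0,0,0],[0,0,0]], turn=[[0,0,0],[0,0,0],[0,0,0]])

```text
t: 6.75
tcp_pos: [0.5495, -0.1957, 0.2468]
tool_rot: [0.044, 0.999, 0.001, -0.001]
force: [-0.4, 0.2, -2.6]
finger_gap: 0.503
gripper_force: 22.5
```

Run:
```python
from h import *
import pickle
plan([.551,-.198,.25],84.9)
a=snap('wrist','w3.png');b=snap('scene','s3.png');c=snap('top');pickle.dump((a,b,c),open('w3.pkl','wb'))
for n,s in(('w',a),('s',b),('t',c)):
    P=pts(s);ok=s['depth']>0;R=np.hypot(P[...,0]-.551,P[...,1]+.198)
    m=ok&(R<.16)&(abs(P[...,2]-.118)<.004);q=P[m];print(n,'comptop',m.sum(),cv2.minAreaRect((q[:,:2]*1000).astype(np.float32)))
    m=ok&(R<.045)&(abs(P[...,2]-.289)<.004);q=P[m]
    if m.sum()>20:print(n,'pack',m.sum(),np.median(q[:,2]),cv2.minAreaRect((q[:,:2]*1000).astype(np.float32)))
```

```text
t 6.75 tcp [ 0.5495 -0.1957  0.2468] F [-0.45  0.19 -2.61] gap 0.503 grip 22.5
travel [-0.0021 -0.0027 -0.004 ] turn [ 0.0004 -0.0007  0.0006] mm [-1.7 -2.1 -3.2] deg [ 0.07 -0.12  0.1 ]
w comptop 23536 ((558.0606689453125, -197.96710205078125), (150.73187255859375, 140.58428955078125), 85.05642700195312)
w pack 18811 0.28639280317193605 ((547.503173828125, -195.21112060546875), (64.77838134765625, 66.9173812866211), 36.839271545410156)
s comptop 2912 ((597.0928955078125, -199.35281372070312), (157.56100463867188, 223.12278747558594), 84.6460952758789)
s pack 103 0.28640543039549093 ((557.0091552734375, -200.24429321289062), (72.50247955322266, 45.213462829589844), 51.19279479980469)
t comptop 3153 ((596.0289306640625, -201.613525390625), (150.763427734375, 220.18423461914062), 85.23309326171875)
```

View pics/w3.png

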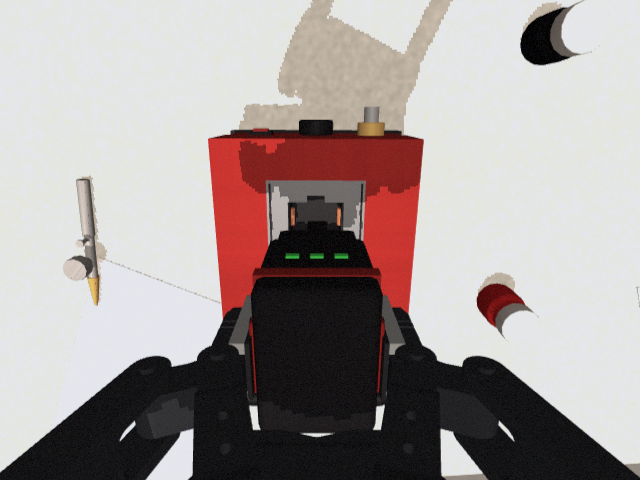

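The wrist view shows the pack held centrally (top face about x 253–380), with the socket's grey plate behind its front edge (267–365, front edge at row 181). I'll measure both in this one view to get their relative offset.

Run:
```python
from h import *
import pickle
a,b,c=pickle.load(open('w3.pkl','rb'))
st=manip.sense();P=pts(a);ok=a['depth']>0;hsv=cv2.cvtColor(a['pixels'],cv2.COLOR_RGB2HSV)
yw=np.radians(-5.0);ex=np.array([np.cos(yw),np.sin(yw)]);ey=np.array([-ex[1],ex[0]])
loc=lambda Q:np.stack([(Q[...,:2]-[.551,-.198])@ex,(Q[...,:2]-[.551,-.198])@ey],-1)*1e3
L=loc(P);t=np.array([loc(st['tcp_pos'])]);print('tcp local',t.round(2))
v,u=np.indices(ok.shape)
g=ok&(abs(P[...,2]-.118)<.003)&(hsv[...,1]<50)&(u>240)&(u<400)&(v>170)&(v<260)
q=L[g];print('plate x min',np.percentile(q[:,0],[0.2,1,3]),'y',np.percentile(q[:,1],[.3,1,99,99.7]))
# row-wise plate edges, key slot / hole
for r in(190,200,215,225):
    k=np.where(g[r])[0];print(r,k.min(),k.max(),L[r,k.min()].round(1),L[r,k.max()].round(1))
# hole front wall: points below the top
h=ok&(P[...,2]<.112)&(u>280)&(u<350)&(v>185)&(v<235)
print('hole px',u[h].min(),u[h].max(),v[h].min());
for r in(198,203,208,215,222):
    k=np.where(h[r])[0]
    if len(k):print(r,k.min(),k.max(),L[r,k.min()-1].round(1),L[r,k.max()+1].round(1))
k=ok&(abs(P[...,2]-.2865)<.002)&(u>235)&(u<400)&(v>260)&(v<440)
for r in(300,340,380,410):
    j=np.where(k[r])[0];print('pack row',r,j.min(),j.max(),L[r,j.min()].round(1),L[r,j.max()].round(1),np.median(P[r,j,2]))
for cc in(280,315,350):
    j=np.where(k[:,cc])[0];print('pack col',cc,j.min(),j.max(),L[j.min(),cc].round(1),L[j.max(),cc].round(1),P[j.min(),cc,2],P[j.max(),cc,2])
```

```text
tcp local [[-1.08  1.96]]
plate x min [-34.06300921 -33.92352538 -33.3758594 ] y [-34.96250205 -34.7655788   35.90711008  36.272629  ]
190 266 364 [-27.7 -34.8] [-27.3  36. ]
200 267 364 [-19.9 -34.6] [-19.8  36.3]
215 267 363 [ -8.7 -35. ] [-8.9 35.8]
225 268 363 [ -0.8 -34.7] [-0.9 36.3]
hole px 288 342 196
198 307 324 [-21.1  -6.2] [-21.5   7.7]
203 288 342 [-17.7 -20.1] [-16.9  21.2]
208 289 342 [-12.9 -19.7] [-13.4  21.2]
215 289 342 [ -7.6 -19.8] [-8.6 21.1]
222 289 342 [ -2.8 -19.8] [-3.3 21.3]
pack row 300 252 381 [-26.  -18.4] [-25.6  21.1] 0.2864427212607329
pack row 340 237 398 [-11.3 -24.1] [-11.9  27.1] 0.2864010512111673
pack row 380 245 388 [  1.3 -21.7] [ 1.5 24.3] 0.28636133623035515
pack row 410 259 375 [ 15.7 -18.2] [16.2 21.3] 0.2864781674371907
pack col 280 290 429 [-29.   -9.8] [ 21.9 -11.1] 0.28493186581796537 0.2872565351522314
pack col 315 287 433 [-29.8   0.8] [24.8  0.8] 0.28454722562290874 0.28618029441072296
pack col 350 288 429 [-30.1  11.4] [22.6 12.8] 0.2858230026832941 0.2866063652760978
```

```bash
cat >> h.py <<'E'
_y=np.radians(-5.0);EX=np.array([np.cos(_y),np.sin(_y),0]);EY=np.array([-EX[1],EX[0],0])
def L2W(x,y,z): return np.array([.551,-.198,0])+EX*x/1e3+EY*y/1e3+[0,0,z]
E
python3 - <<'E'
from h import *
plan(L2W(.6,.95,.19),85.0)
E
```

```text
t 6.9 tcp [ 0.5501 -0.196   0.2473] F [ 0.12 -0.18 -2.47] gap 0.502 grip 22.5
travel [-0.0021 -0.0013  0.0716] turn [ 0.0001 -0.0002  0.0001] mm [-1.7 -1.  57.3] deg [ 0.02 -0.03  0.01]
```

Emit:
apply_moves(claw=[-0.2,-0.2,-0.2,-0.2,-0.2], travel=[[-0.0021,-0.0013,0.02],[-0.0021,-0.0013,0.045],[-0.0021,-0.0013,0.065],[-0.0021,-0.0013,0.0716],[-0.0021,-0.0013,0.0716]], turn=[[0,0,0],[0,0,0],[0,0,0],[0,0,0],[0,0,0]])

```text
t: 7.32
tcp_pos: [0.5509, -0.1974, 0.1886]
tool_rot: [0.044, 0.999, 0.001, -0.002]
force: [-0.7, -0.5, -2.7]
finger_gap: 0.505
gripper_force: 22.5
```

Emit:
apply_moves(claw=[-0.2,-0.2,-0.2,-0.2], travel=[[0,0,0],[0,0,0],[0,0,0],[0,0,0]], turn=[[0,0,0],[0,0,0],[0,0,0],[0,0,0]])

```text
t: 7.65
tcp_pos: [0.5524, -0.1989, 0.1911]
tool_rot: [0.045, 0.999, -0.001, 0.001]
force: [-0.1, -0.6, -2.4]
finger_gap: 0.503
gripper_force: 22.5
```

Run:
```python
from h import *
import pickle
plan(L2W(.6,.95,.19),85.0)
a=snap('wrist');st=manip.sense();b=snap('scene','s4.png')
cv2.imwrite('pics/w4.png',a['pixels'][:,:,::-1]);pickle.dump((a,b),open('w4.pkl','wb'))
im=b['pixels'][150:320,130:330,::-1];im2=a['pixels'][120:460,160:480,::-1]
cv2.imwrite('pics/c4.png',np.hstack([cv2.resize(im,(400,340)),im2]))
```

```text
t 7.65 tcp [ 0.5524 -0.1989  0.1911] F [-0.14 -0.61 -2.4 ] gap 0.503 grip 22.5
travel [0.0011 0.0021 0.0014] turn [-0.0003  0.0006 -0.0006] mm [0.9 1.7 1.1] deg [-0.05  0.11 -0.1 ]
```

View pics/c4.png

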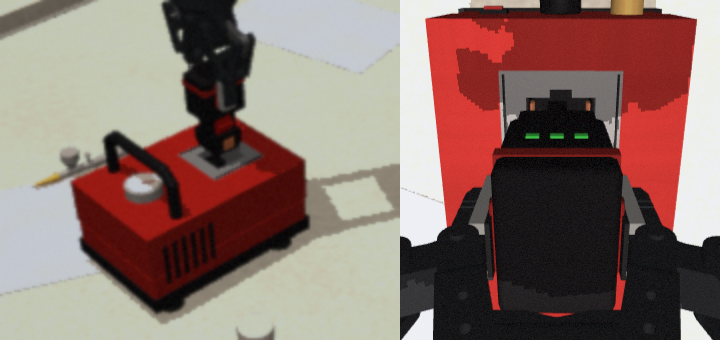

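The crop shows the pack just above the socket. Its lamps line up with the key side, and the plate and pack look centred. One more numeric check of the relative offset, then down.

Run:
```python
from h import *
import pickle
a,b=pickle.load(open('w4.pkl','rb'))
P=pts(a);ok=a['depth']>0;hsv=cv2.cvtColor(a['pixels'],cv2.COLOR_RGB2HSV)
L=np.stack([(P-[.551,-.198,0])@EX,(P-[.551,-.198,0])@EY],-1)*1e3
v,u=np.indices(ok.shape)
g=ok&(abs(P[...,2]-.118)<.003)&(hsv[...,1]<50)&(u>240)&(u<400)&(v>170)&(v<260)
print('plate front',np.percentile(L[g][:,0],[.2,1]))
for r in(200,212,225):
    k=np.where(g[r])[0];print('plate',r,L[r,k.min()].round(1),L[r,k.max()].round(1))
h=ok&(P[...,2]<.113)&(u>280)&(u<365)&(v>200)&(v<240)
for r in(213,218,222,226):
    k=np.where(h[r])[0]
    if len(k):print('hole',r,k.min(),k.max(),L[r,k.min()-1].round(1),L[r,k.max()+1].round(1))
zt=np.median(P[330:400,300:340,2]);print('packtop z',zt)
k=ok&(abs(P[...,2]-zt)<.002)&(u>235)&(u<400)&(v>260)&(v<440)
for r in(300,310,320):
    j=np.where(k[r])[0];print('pack row',r,j.min(),j.max(),L[r,j.min()].round(1),L[r,j.max()].round(1))
for cc in(280,315,350):
    j=np.where(k[:,cc])[0];print('pack col',cc,j.min(),j.max(),L[j.min(),cc].round(1),L[j.max(),cc].round(1))
T=[]
for i in range(4):
    manip.snapshot('top');T.append(manip.sense()['tcp_pos'])
T=np.array(T);print(T.round(4));t=T.mean(0)-[.551,-.198,0];print('tcp loc',t@EX*1e3,t@EY*1e3,t[2])
```

```text
plate front [-34.34066248 -34.13085309]
plate 200 [-28.8 -35. ] [-28.8  36.4]
plate 212 [-21.9 -34.6] [-21.6  36.3]
plate 225 [-13.6 -35.2] [-13.5  36.1]
hole 213 310 331 [-20.9  -6. ] [-21.2   7.5]
hole 218 287 354 [-16.9 -19.9] [-17.5  21.3]
hole 222 287 354 [-14.9 -19.8] [-15.3  21.3]
hole 226 287 353 [-12.4 -19.9] [-11.8  21.1]
packtop z 0.23066697384892804
pack row 300 252 381 [-22.7 -21.3] [-22.6  18.3]
pack row 310 253 380 [-19.  -21.3] [-19.4  18.1]
pack row 320 254 380 [-16.1 -20.9] [-15.5  18.4]
pack col 280 287 429 [-27.  -12.6] [ 25.7 -14. ]
pack col 315 288 433 [-26.5  -2. ] [28.4 -2.1]
pack col 350 290 429 [-26.6   8.6] [24.4  9.8]
[[ 0.552  -0.1988  0.1906]
 [ 0.5519 -0.1987  0.1904]
 [ 0.5519 -0.1987  0.1903]
 [ 0.5518 -0.1987  0.1902]]
tcp loc 0.9479397348049664 -0.6375012600813282 0.19037878519874274
```

Emit:
apply_moves(claw=[-0.2,-0.2,-0.2,-0.2,-0.2], travel=[[0.0004,0.0021,0],[0.0004,0.0021,0],[0.0004,0.0021,0.008],[0.0004,0.0021,0.016],[0.0004,0.0021,0.02]], turn=[[0,0,0],[0,0,0],[0,0,0],[0,0,0],[0,0,0]])

```text
t: 8.37
tcp_pos: [0.551, -0.1966, 0.1727]
tool_rot: [0.045, 0.999, 0.0, -0.001]
force: [-0.7, -0.2, -1.5]
finger_gap: 0.505
gripper_force: 22.5
```

Emit:
apply_moves(claw=[-0.2,-0.2,-0.2], travel=[[0,0,0.003],[0,0,0.005],[0,0,0.006]], turn=[[0,0,0],[0,0,0],[0,0,0]])

```text
t: 8.62
tcp_pos: [0.5515, -0.1969, 0.1687]
tool_rot: [0.045, 0.999, 0.0, -0.0]
force: [-0.6, -0.3, -2.4]
finger_gap: 0.5
gripper_force: 22.5
```

Emit:
apply_moves(claw=[-0.2,-0.2,-0.2,-0.2], travel=[[0,0,0.004],[0,0,0.008],[0,0,0.012],[0,0,0.016]], turn=[[0,0,0],[0,0,0],[0,0,0],[0,0,0]])

```text
t: 8.95
tcp_pos: [0.5516, -0.1969, 0.1562]
tool_rot: [0.045, 0.999, -0.0, 0.0]
force: [0.5, -0.3, -3.3]
finger_gap: 0.504
gripper_force: 22.5
```

Emit:
apply_moves(claw=[-0.2,-0.2,-0.2,-0.2], travel=[[0,0,0.003],[0,0,0.006],[0,0,0.009],[0,0,0.01]], turn=[[0,0,0],[0,0,0],[0,0,0],[0,0,0]])

```text
t: 9.28
tcp_pos: [0.5516, -0.1969, 0.148]
tool_rot: [0.045, 0.999, 0.0, -0.0]
force: [0.6, -0.6, -2.7]
finger_gap: 0.504
gripper_force: 22.5
```

Emit:
apply_moves(claw=[-0.2,-0.2,-0.2,-0.2], travel=[[0,0,0.003],[0,0,0.006],[0,0,0.009],[0,0,0.011]], turn=[[0,0,0],[0,0,0],[0,0,0],[0,0,0]])

```text
t: 9.62
tcp_pos: [0.5517, -0.1968, 0.1395]
tool_rot: [0.045, 0.999, 0.0, 0.0]
force: [-0.9, 1.0, -0.1]
finger_gap: 0.504
gripper_force: 22.9
```

Emit:
apply_moves(claw=[-0.2,-0.2,-0.2], travel=[[0,0,0.003],[0,0,0.006],[0,0,0.008]], turn=[[0,0,0],[0,0,0],[0,0,0]])

```text
t: 9.87
tcp_pos: [0.5521, -0.1972, 0.1341]
tool_rot: [0.045, 0.999, -0.0, 0.001]
force: [-0.3, 0.9, 5.0]
finger_gap: 0.499
gripper_force: 23.6
```

Emit:
apply_moves(claw=[-0.2,-0.2,-0.2], travel=[[0,0,0.002],[0,0,0.004],[0,0,0.006]], turn=[[0,0,0],[0,0,0],[0,0,0]])

```text
t: 10.12
tcp_pos: [0.5524, -0.1973, 0.1297]
tool_rot: [0.045, 0.999, -0.001, 0.001]
force: [-1.7, 0.5, 6.5]
finger_gap: 0.502
gripper_force: 23.9
```

Emit:
apply_moves(claw=[-0.2,-0.2,-0.2], travel=[[0,0,0.002],[0,0,0.004],[0,0,0.004]], turn=[[0,0,0],[0,0,0],[0,0,0]])

```text
t: 10.37
tcp_pos: [0.5527, -0.1973, 0.1264]
tool_rot: [0.045, 0.999, -0.001, 0.001]
force: [-1.2, 1.6, 7.1]
finger_gap: 0.501
gripper_force: 23.9
```

Emit:
apply_moves(claw=[-0.2,-0.2,-0.2], travel=[[0,0,0.002],[0,0,0.004],[0,0,0.004]], turn=[[0,0,0],[0,0,0],[0,0,0]])

```text
t: 10.62
tcp_pos: [0.5527, -0.1973, 0.1241]
tool_rot: [0.045, 0.999, -0.001, 0.001]
force: [-2.0, 2.1, 12.7]
finger_gap: 0.502
gripper_force: 24.7
```

Emit:
apply_moves(claw=[-0.2,-0.2,-0.2], travel=[[0,0,0.002],[0,0,0.0025],[0,0,0.0025]], turn=[[0,0,0],[0,0,0],[0,0,0]])

```text
t: 10.87
tcp_pos: [0.5527, -0.1973, 0.1229]
tool_rot: [0.044, 0.999, -0.001, 0.001]
force: [-2.6, 1.7, 15.8]
finger_gap: 0.495
gripper_force: 25.2
```

The last two steps followed the rubber-feet stiffness alone (0.4 mm/N), so the pack is home at about 18 N of push. I'm opening the gripper so the tabs can spring out.

Emit:
apply_moves(claw=[0.2,0.4,0.6,0.8,1], travel=[[0,0,0],[0,0,-0.001],[0,0,-0.003],[0,0,-0.005],[0,0,-0.005]], turn=[[0,0,0],[0,0,0],[0,0,0],[0,0,0],[0,0,0]])

```text
t: 11.28
tcp_pos: [0.5517, -0.197, 0.1241]
tool_rot: [0.045, 0.999, -0.0, 0.0]
force: [-0.1, 0.2, 0.1]
finger_gap: 0.994
gripper_force: 0.0
```

Emit:
apply_moves(claw=[1,1,1,1,1], travel=[[0,0,-0.01],[0,0,-0.03],[0,0,-0.06],[0,0,-0.1],[0,0,-0.12]], turn=[[0,0,0],[0,0,0],[0,0,0],[0,0,0],[0,0,0]])

```text
t: 11.7
tcp_pos: [0.5529, -0.1976, 0.2234]
tool_rot: [0.045, 0.999, -0.001, 0.002]
force: [0.3, -0.1, 0.6]
finger_gap: 0.999
gripper_force: 0.0
```

Run:
```python
from h import *
import pickle
a=snap('wrist');b=snap('scene');pickle.dump((a,b),open('w5.pkl','wb'))
cv2.imwrite('pics/c5.png',np.hstack([cv2.resize(b['pixels'][180:300,150:300,::-1],(400,320)),a['pixels'][140:460,160:480,::-1]]))
for s in(a,b):
    P=pts(s);ok=s['depth']>0;R=np.hypot(P[...,0]-.552,P[...,1]+.198)
    top=ok&(R<.02)&(P[...,2]>.15)&(P[...,2]<.19);hs=cv2.cvtColor(s['pixels'],cv2.COLOR_RGB2HSV)
    red=ok&(R>.055)&(R<.09)&(abs(P[...,2]-.118)<.006)&(hs[...,1]>150)
    print('packtop',np.median(P[top][:,2]),'red',np.median(P[red][:,2]))
    m=ok&(R<.05)&(P[...,2]>.165)&(P[...,2]<.174);print(m.sum(),cv2.minAreaRect((P[m][:,:2]*1000).astype(np.float32)))
plan([.55,-.198,.2],85)
```

```text
packtop 0.16906871603578838 red 0.11709828714817254
7166 ((551.9530029296875, -197.91453552246094), (53.85016632080078, 55.59579086303711), 85.36128234863281)
packtop 0.16761634081388083 red 0.11542943982284082
242 ((554.0374755859375, -192.6996307373047), (51.712589263916016, 56.05745315551758), 86.65848541259766)
t 11.8 tcp [ 0.5538 -0.1981  0.2239] F [ 0.31 -0.11 -0.29] gap 0.999 grip 0.0
travel [ 0.0049 -0.0002  0.0299] turn [-0.0011  0.0023 -0.0006] mm [ 3.9 -0.1 23.9] deg [-0.2   0.42 -0.1 ]
```

View pics/c5.png

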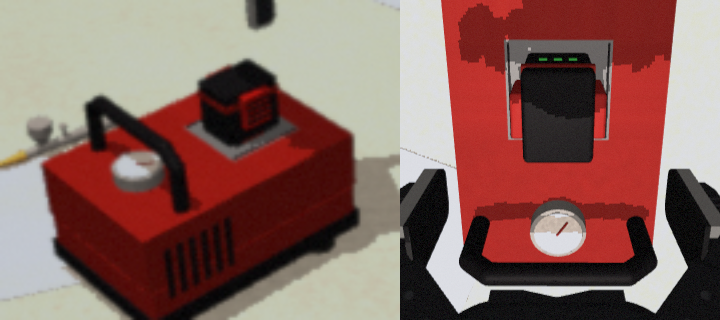

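The pack is seated. Its top is 52.0 mm (wrist) and 52.2 mm (scene) above the red top, matching the 52 mm head. It is upright, both red tabs are out, and the gripper is clear above it.

Emit:
apply_moves(claw=[1,1,1], travel=[[0,0,-0.02],[0,0,-0.02],[0,0,-0.02]], turn=[[0,0,0],[0,0,0],[0,0,0]])

```text
t: 12.05
tcp_pos: [0.5516, -0.1969, 0.2356]
tool_rot: [0.045, 0.999, -0.0, 0.0]
force: [-0.8, 0.1, -0.2]
finger_gap: 1.001
gripper_force: 0.0
```

```bash
python3 -c "
from station import manip
print(manip.sign_off())"
```

```text
the job is handed in; nothing more can be done
None
```

I lifted the battery out of the charger with its tabs squeezed, pressed it home in the compressor socket with both tabs out, and handed the job in at about 12 s; sign-off returned no verdict.

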